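Unbolt the heater guard and hold its sprung gate ajar

ROBOT

A 6-joint arm with a two-finger parallel gripper is mounted at the origin on the work surface. World frame = base frame: x ahead of the robot, y to its left, z up, the work surface at z = 0. Lengths are in mm, angles in rad, forces in N, time in s.
With the tool pointing down it reaches from about 350 to 775 mm from the base axis. Payload 7.3 kg.
Tool frame: the origin (TCP) lies midway between the tips of the shut fingers; the grasp point (between the pads) lies 19 mm behind it; x points along the fingers, y is the direction in which the jaws open and shut, and the axes are right-handed (so a half turn about x gives the same grasp; the last joint's range is limited). The gripper opens to 92 mm and grips with 3 to 60 N. Pads are 19 mm wide; open, the fingers measure 130 mm over their backs; the gripper's body (75 mm by 190 mm) begins 47 mm behind the grasp point.
Start: joints at [-1.284, 0.342, 1.524, -0, 1.275, -0.146], TCP at [220.216, -476.602, 226.741] pointing down, gripper open.
Joint ranges: [-2.53, 2.53], [-0.77, 2.02], [0.04, 2.7], [-1, 4.14], [0.28, 2.66], [-3.11, 3.11]. Speed limits (rad/s): [2.57, 2.57, 3.14, 3.14, 3.14, 3.14].

INTERFACE

Orientations are given as [roll, pitch, yaw] about the fixed x, y, z axes, in that order (R = Rz(yaw) Ry(pitch) Rx(roll)).
In Python, from plant import bot gives the robot as it stands. The module is installed in compiled form; this text tells all that it offers.
- The arm moves only by the shell command python3 -m handwheel 'ROWS' [OPENING]. ROWS is JSON, a list that holds one entry, the list of rows, each a list of 4 numbers: the shift along the tool's x, y, z in cm, then the turn about the tool's x in rad. A call has 1 to 8 rows; each row shifts and turns the commanded pose from where the row before left it, along the tool's axes as they then stand; what a row does not reach is not made up. A row lasts 1/12 s, in which the tool goes at most 41.7 mm and 7.16 degrees, less where a joint would pass 70% of its speed; a pose out of reach is approached as far as the arm can. A call is refused whole if a number of a shift passes 4.17 or a number of a turn 0.125, either way. A call with a gripper value outside its range is refused whole. OPENING is the opening, from 0 (shut) to 1 (fully open), set as the call begins (- or left out, the last holds). The fingers move at their own pace and stop on an object; the grip force is fixed at half the most. Time passes only in rows, so rows that do not move let the fingers close. It gives the time, the measured TCP pose, the force and the opening at its end, in the units of the state.
- bot.get_obs(): the state, without advancing time (a new reading comes with each control period).
- bot.capture(name): name is "scene" or "top" or "wrist"; returns (picture, depth): 480x640x3 uint8, red, green, blue; 480x640 float32, mm along the optical axis (not along the pixel's ray), 0 where there is no reading.
- bot.camera_model(name): a dict with "fx", "fy", "cx", "cy" (pixels), "position" and "rotation" of the camera in the world. Camera axes: x right, y down, z forward; pixel columns grow to the right and rows downward; lengths in mm; the calibration is good to about 2 mm. A picture is of the moment at which its call begins: read the wrist's pose just before it. camera_model takes no time and is no camera call; for the wrist camera it gives the pose at the moment of the call.
- bot.close_job(): hands the job in, once; it reports no verdict.
Trained networks look in the newest picture that a camera, given by its name, has taken for a name from the list of things; names that differ only in an ending like _2 or _b are one class to them, and where a whole thing is asked for, a point or a joint stands for the part that bears it (a point fixed in the world has none). Each returns a list of dicts, best first, with "conf" (0 to 1); they miss things now and then, are a little off and sometimes report something else, mostly with a low value. They report only what shows in the picture. A call takes as long as a camera call. They do not tell look-alikes from the thing itself.
- bot.find_in(camera, label): "bbox" ([left, top, width, height] in pixels, round what is visible of it).
- bot.spot_point(camera, label): "point" ([column, row] in pixels: a listed point, or the origin of a listed thing).
The state is a dict: "time": time; "joint_positions": joint angles; "dq": joint speeds; "tau": joint torques, N m; "tool_pos": TCP position; "tcp_rot": TCP orientation; "contact_force": force on the tool from outside, world axes, zero at the start; "moment": the same for the moment, N m; "grip_width": finger opening in mm.
Only numpy, scipy, OpenCV 4.12 (cv2) and the standard library are available. Lean on these libraries where they do the work, as an engineer would, in place of code of your own. Each camera call takes 0.05 s, during which the arm holds its last target.

TASK

Slide the white guard pane in front of the heater's little gate upward out of its slotted sill, stand it in the slot of the empty rack and let go of it. Then take the gate's sagging barrel bolt, lift it over the bent lip of the keeper while pulling it back towards the hinge, and swing the gate outward until it is about 30 degrees open. Finish while still holding the gate there with the gripper, since it springs shut by itself, and do not shift any of the other things on the bench.

Things in the scene. Friction and masses are not known exactly. Their poses are not given: they have to be found in the camera images.
- guard: (Sizes in mm.) Fixed low pen round a dry-block heater: base plate 340 x 310 x 8, fences 108 high. Origin on the bench in the closed gate's mid plane, midway along its width; x points into the pen, y along the closed gate towards the hinge, z up. Gate: 16 thick, z 50 to 120, y -107 to the hinge axis at (0, 115).
- keeper_lip (a point): Middle of the top edge of the bent lip of the keeper, 137 mm above the bench on the latch post, at (0, -118) in the guard's frame. The keeper is an open-topped steel trough on that post; the lip, 18 wide, stands across its mouth; its front wall (9 to 14 from the bolt's axis, on the robot's side) runs from the lip 34 away from the hinge, up to 168 above the bench.
- sill_slot (a point): Middle of the floor of the slotted sill in front of the gate, 8 mm above the bench, at (-48, 12) in the guard's frame. Slot 9 wide (guard's x), 103 long (y); its walls reach 42 above the bench, and the gate swings out over them.
- gate_hinge (a joint): Gate angle, rad: 0 closed, grows as the free end (the end with y below 0) swings out of the pen towards the guard's -x; about 30 degrees is 0.52; stops at 1.2. A closing spring pulls it shut with 0.30 N m when closed, rising 0.6 N m per rad.
- gate: The gate itself (with the bolt on its top rail). Origin on the hinge axis at bench height; with the gate closed its axes are parallel to the guard's; it turns with the gate.
- bolt_slide (a joint): How far the barrel bolt is drawn, m: 0 to 0.05, grows towards the hinge; friction about 1 N, no spring. It can be drawn only when raised over the lip; from about 0.03 on it is clear of the keeper and the gate is free.
- bolt_lift (a joint): How far the bolt is raised in its tall, worn guides, m: 0 sagged down (its own weight, about 2 N), 0.015 at most. The tooth hanging under the bolt's nose overlaps the lip by 10 mm when sagged, and stands 1 to 4 mm beyond the lip at the start.
- knob_top (a point): Centre of the top end of the bolt's upright round steel knob, (mm) 18 dia, 55 long from the rod below; the point is 60 above the axis of the 10 dia rod, which runs along the gate 25 above its top rail. At bolt_lift 0 the point is 205 above the bench. The axes are the gate's. The guide loops (tops 35 below the knob's top) stand 35 to the latch side and 90 to the hinge side of the undrawn knob.
- pane: White plastic guard pane standing upright in the sill, in mm 6 thick (x) x 100 wide (y) x 205 tall (z). Origin at the centre of its lower edge. The grip is the top edge, thickness 6, faces along x. It blocks the gate from opening while in the sill.
- rack: Fixed aluminium rack, in mm: base 90 x 136 x 8, with one empty slot: 14 wide (x) and 112 long (y), centred on the origin, floor z 8, walls up to z 45. Origin under its centre on the bench.
- bottle_a: Bystander: small white plastic reagent jar, white cap, 42 dia x 85 tall (mm). Origin at the centre of its underside.
- bottle_b: Bystander: small white plastic reagent jar, black cap, 42 dia x 85 tall (mm). Origin at the centre of its underside.
- bottle_c: Bystander: amber glass bottle, 52 dia x 100 tall (mm). Origin at the centre of its underside.
- beaker: Bystander: glass beaker, 66 dia x 80 tall (mm). Origin at the centre of its underside.
- crucible: Bystander: white ceramic bowl, 40 dia x 30 tall (mm). Origin at the centre of its underside.
- spatula: Bystander: steel lab spatula lying flat, 180 long (mm). Origin at the centre of its underside.
There are look-alikes about, which are no part of the job. Of the things like the pane, leave any that is orange or red; of the rest the smaller one is meant.

How it is judged (in metres and radians):
On the way, in this order (a step that is already met when the one before it is completed fails the run):
1. the pane stands in the rack's slot, let go (x of pane in the frame of rack between -0.012 and 0.012 m and y of pane in the frame of rack between -0.02 and 0.02 m and z of pane in the frame of rack below 0.016 m and angle between pane's own z axis and vertical below 0.35 rad and contact force between the fingers and pane below 0.05 N), for 0.2 s.
2. the bolt is drawn out of the keeper (value of joint bolt_slide above 0.03 m), for 0.1 s.
At the end, for the whole second after the job is handed in: The pane stands on the floor of the rack's slot (within 12 mm across, 20 mm along, leaning under 20 degrees), untouched by the fingers; the gate is still, 22 to 40 degrees (0.38 to 0.70 rad) open, and the fingers bear on the gate or its bolt with more than 1 N (all of step 1 and value of joint gate_hinge between 0.38 and 0.7 rad and velocity of joint gate_hinge between -0.1 and 0.1 rad/s and contact force between the fingers and gate above 1 N); the arm keeps its last pose, push and grip.
It fails at once if a bystander is shifted by more than 30 mm (distance of any of bottle_a, bottle_b, bottle_c, beaker, crucible, spatula from where it was at the start of the episode above 0.03 m).
It also fails if it takes over 61 s, if anything falls off the work surface, if the arm or the gripper's body presses on something with over 40 N, if the wrist force passes 120 N, or if a joint passes its speed limit or range.

## Working session

There is one attempt and no reset: what is moved stays moved. The work goes in short steps, Python scripts to look and compute and a shell command to move; the robot and the scene stay as the last step left them, time stands still between calls to the robot, and variables do not carry over. Pictures are saved under pics/ and viewed, and the job is handed in when it is done.

```bash
mkdir -p pics
python3 - <<'E'
from plant import bot
import cv2
print(bot.get_obs())
for n in ("scene","top","wrist"):
    p,d=bot.capture(n); cv2.imwrite(f"pics/{n}0.png",p[:,:,::-1])
    m=bot.camera_model(n); print(n,m)
E
```

```text
{'time': 0.0, 'joint_positions': array([-1.28400213e+00,  3.42724511e-01,  1.52500871e+00, -1.09515915e-05,
        1.27539862e+00, -1.46012310e-01]), 'dq': array([ 0.00070994, -0.00084208,  0.00174361,  0.00068171,  0.00124369,
        0.00039507]), 'tau': array([ 1.08306347e-03, -4.31236660e+01, -2.44221604e+01,  7.19236792e-02,
        5.59701410e-02, -1.09149125e-04]), 'tool_pos': array([ 220.0913198 , -476.19389906,  226.04693621]), 'tcp_rot': array([-1.71000494,  1.5692571 ,  1.86439741]), 'contact_force': array([-0.62575981, -0.14829627,  0.55774695]), 'moment': array([ 0.06503141,  0.01384042, -0.03814854]), 'grip_width': 91.65008930789688}
scene {'fx': 603.2024468234167, 'fy': 603.2024468234167, 'cx': 321.51343321866347, 'cy': 229.21832974387308, 'position': array([1002.30336351,  568.09290361, 1320.15232128]), 'rotation': array([-2.61172883,  0.0087821 ,  2.48238829])}
top {'fx': 455.70673301156205, 'fy': 455.70673301156205, 'cx': 311.8639774103841, 'cy': 228.91523758111865, 'position': array([ 372.57657019,   14.23317237, 1031.88537732]), 'rotation': array([-2.94444948, -0.00482677, -1.59543203])}
wrist {'fx': 368.6087288289409, 'fy': 368.6087288289409, 'cx': 321.80830060441986, 'cy': 239.24758108605567, 'position': array([ 283.57607919, -446.89281151,  384.94537578]), 'rotation': array([ 2.87467772e+00,  1.00519237e-03, -1.13827432e+00])}
```

View pics/scene0.png

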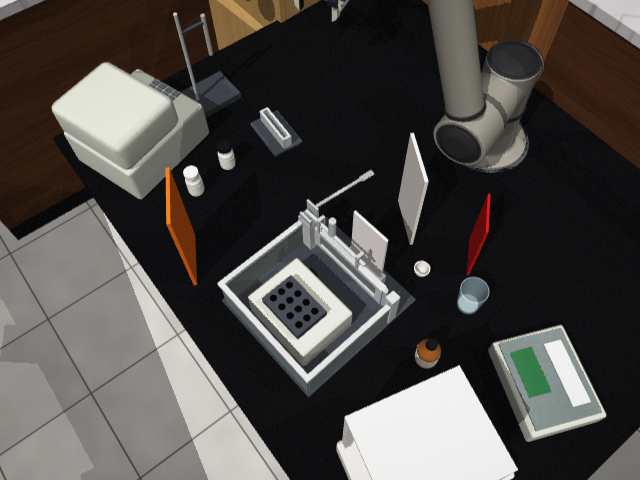

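View pics/top0.png

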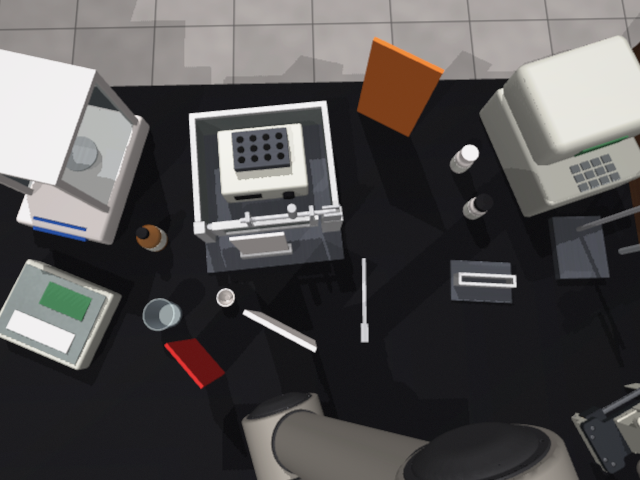

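View pics/wrist0.png

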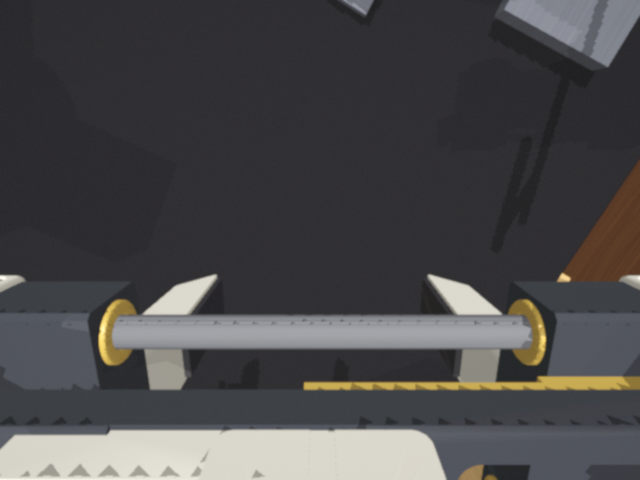

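```bash
cat > h.py <<'E'
from plant import bot
import cv2, numpy as np
from scipy.spatial.transform import Rotation as R
def cam(n):
    m=bot.camera_model(n); return m, R.from_euler('xyz',m['rotation']).as_matrix(), np.array(m['position'])
def cloud(n,d):
    m,r,p=cam(n); v,u=np.mgrid[0:480,0:640]
    c=np.stack([(u-m['cx'])/m['fx']*d,(v-m['cy'])/m['fy']*d,d],-1)
    return c@r.T+p
def ray_z(n,u,v,z):
    m,r,p=cam(n); w=r@np.array([(u-m['cx'])/m['fx'],(v-m['cy'])/m['fy'],1.]); return p+w*(z-p[2])/w[2]
def proj(n,P):
    m,r,p=cam(n); c=(np.atleast_2d(P)-p)@r; return np.stack([c[:,0]/c[:,2]*m['fx']+m['cx'],c[:,1]/c[:,2]*m['fy']+m['cy']],-1)
E
python3 - <<'E'
from h import *
np.set_printoptions(precision=1,suppress=True)
Z={'guard':0,'keeper_lip':137,'sill_slot':8,'gate':0,'knob_top':205,'pane':8,'rack':0,'bottle_a':0,'bottle_c':0,'beaker':0,'crucible':0,'spatula':0}
D={}
for n in ('scene','top'):
    p,d=bot.capture(n); D[n]=d; np.save(f'pics/{n}_d.npy',d); np.save(f'pics/{n}_c.npy',cloud(n,d)); np.save(f'pics/{n}_p.npy',p)
    for l,z in Z.items():
        for q in bot.spot_point(n,l)[:4]:
            print(n,l,round(q['conf'],2),np.array(q['point']),ray_z(n,*q['point'],z))
E
```

```text
scene guard 0.82 [347.9 280.3] [575.2 102.1   0. ]
scene guard 0.59 [196.2 191.4] [ 727.4 -345.6    0. ]
scene keeper_lip 0.65 [313.4 219.8] [585.4 -17.4 137. ]
scene sill_slot 0.63 [365.2 268.2] [524.3 105.5   8. ]
scene gate 0.68 [384.  313.4] [562.6 220.6   0. ]
scene knob_top 0.87 [333.5 220.5] [576.2  44.5 205. ]
scene pane 0.95 [194.6 258.6] [ 837.3 -172.6    8. ]
scene pane 0.9 [363.2 271.2] [533.3 108.8   8. ]
scene pane 0.78 [467.4 257. ] [307.6 236.1   8. ]
scene pane 0.69 [404.5 219.7] [357.5  61.3   8. ]
scene rack 0.92 [276.1 134.4] [ 449.6 -371.4    0. ]
scene bottle_a 0.83 [195.9 191.9] [ 728.8 -344.7    0. ]
scene bottle_a 0.71 [424.1 355.5] [557.8 353.4   0. ]
scene bottle_a 0.59 [230.9 163.1] [ 604.1 -366.4    0. ]
scene bottle_c 0.83 [195.9 191.9] [ 728.8 -344.7    0. ]
scene bottle_c 0.71 [424.1 355.5] [557.8 353.4   0. ]
scene bottle_c 0.59 [230.9 163.1] [ 604.1 -366.4    0. ]
scene beaker 0.86 [467.9 301.5] [386.6 319.7   0. ]
scene beaker 0.47 [197.6 189.3] [ 720.9 -349.     0. ]
scene crucible 0.65 [417.7 272.9] [429.2 191.    0. ]
scene crucible 0.33 [426.5 3
[... 515 characters left out ...]
5.   67.2   8. ]
top rack 0.67 [478.7 284. ] [ 442.7 -369.4    0. ]
top rack 0.35 [270.6 235.4] [565.5  99.5   0. ]
top bottle_a 0.86 [458.4 162.7] [ 731.  -348.7    0. ]
top bottle_a 0.66 [471.8 211.9] [ 610.1 -369.5    0. ]
top bottle_a 0.56 [155.8 240.2] [560.6 362.7   0. ]
top bottle_c 0.86 [458.4 162.7] [ 731.  -348.7    0. ]
top bottle_c 0.66 [471.8 211.9] [ 610.1 -369.5    0. ]
top bottle_c 0.56 [155.8 240.2] [560.6 362.7   0. ]
top beaker 0.84 [170.1 316.4] [387.9 323.8   0. ]
top beaker 0.29 [272.9 235.8] [564.5  94.2   0. ]
top crucible 0.76 [226.7 300.1] [420.7 198.7   0. ]
top crucible 0.64 [479.1 282.1] [ 447.  -370.7    0. ]
top spatula 0.76 [360.8 298.6] [ 416.6 -101.6    0. ]
```

Run:
```python
import numpy as np, cv2
np.set_printoptions(precision=1,suppress=True)
C={n:np.load(f'pics/{n}_c.npy').reshape(-1,3) for n in('scene','top')}
def rep(name,lo,hi,ang=True):
    for n,c in C.items():
        q=c[np.all((c>lo)&(c<hi),1)]
        if len(q)<5: print(name,n,len(q)); continue
        r=cv2.minAreaRect(q[:,:2].astype(np.float32))
        print(name,n,len(q),'mean',q.mean(0),'med z',np.median(q[:,2]),'rect',np.array(r[0]),np.array(r[1]),r[2])
rep('pane top',[480,20,195],[560,200,230])
rep('pane all',[490,20,60],[550,170,230])
rep('rack walls',[400,-470,35],[500,-280,60])
rep('rack base',[370,-470,4],[520,-280,14])
rep('knob',[550,0,160],[610,100,225])
rep('knobtop',[550,0,200],[610,100,215])
rep('gate rail',[550,0,110],[610,230,130])
rep('hi posts',[540,-60,140],[620,0,200])
rep('hinge post',[530,180,100],[620,260,200])
rep('bigpane',[300,0,60],[420,160,330])
rep('redpane',[250,160,60],[350,300,330])
```

```text
pane top scene 277 mean [527.2 109.5 207.9] med z 209.94251509362152 rect [525.6 107.3] [ 10.7 101.7] 4.101179599761963
pane top top 273 mean [525.4 108.2 209.5] med z 211.7756892592996 rect [526.4 108.7] [ 7.1 99.6] 4.719063758850098
pane all scene 1301 mean [528.1 109.9 147.7] med z 150.5635537080634 rect [526.2 107. ] [ 11.4 102.8] 4.785446643829346
pane all top 859 mean [524.2 107.9 157. ] med z 164.1572349349508 rect [526.3 108.8] [  7.2 100.4] 4.722574710845947
rack walls scene 299 mean [ 450.8 -370.    43.7] med z 44.354222887503056 rect [ 449.7 -371.9] [128.1  29. ] 84.87620544433594
rack walls top 432 mean [ 450.  -370.4   43.8] med z 44.32365103987058 rect [ 450.2 -370.3] [124.5  26.3] 85.783447265625
rack base scene 956 mean [ 453.5 -366.8    7.9] med z 7.532368497534435 rect [ 444.8 -375.2] [189.7 149.5] 89.9466323852539
rack base top 1919 mean [ 448.8 -369.8    7.8] med z 7.725905173723277 rect [ 447.7 -376.1] [167.8 145.2] 87.55301666259766
knob scene 168 mean [582.5  35.6 184.9] med z 182.3299541391617 rect [582.5  26.8] [53.7 21.8] 88.0199203491211
knob top 160 mean [
[... 806 characters left out ...]
t scene 446 mean [575.7 224.4 114.4] med z 116.71053148712588 rect [587.9 215.1] [68.6 67.2] 4.43612003326416
hinge post top 469 mean [573.9 224.2 114.8] med z 118.15540512992152 rect [587.6 215.5] [69.2 67.7] 4.679068565368652
bigpane scene 1577 mean [364.1  69.5 184.9] med z 191.24386174552114 rect [358.2  63.8] [137.7  10.5] 61.17621612548828
bigpane top 742 mean [359.3  63.7 230.3] med z 270.7788025560982 rect [357.9  64.9] [132.7   8.3] 61.40751647949219
redpane scene 648 mean [308.  239.2 147.2] med z 151.83347766846737 rect [301.  235.3] [106.2   7.8] 41.567325592041016
redpane top 1196 mean [302.4 234.7 150. ] med z 156.2457842357972 rect [301.8 236.9] [100.7   7.6] 41.75553512573242
```

Run:
```python
import numpy as np,cv2
p=np.load('pics/scene_p.npy')[180:330,270:470,::-1]; cv2.imwrite('pics/c1.png',cv2.resize(p,None,fx=4,fy=4,interpolation=2))
p=np.load('pics/top_p.npy')[190:290,180:360,::-1]; cv2.imwrite('pics/c2.png',cv2.resize(p,None,fx=4,fy=4,interpolation=2))
```

```text
(no output)
```

View pics/c1.png

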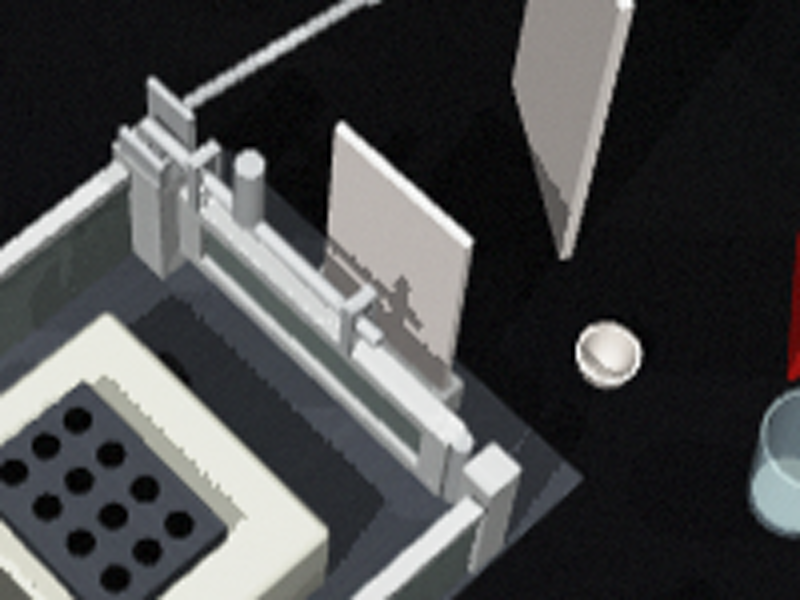

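View pics/c2.png

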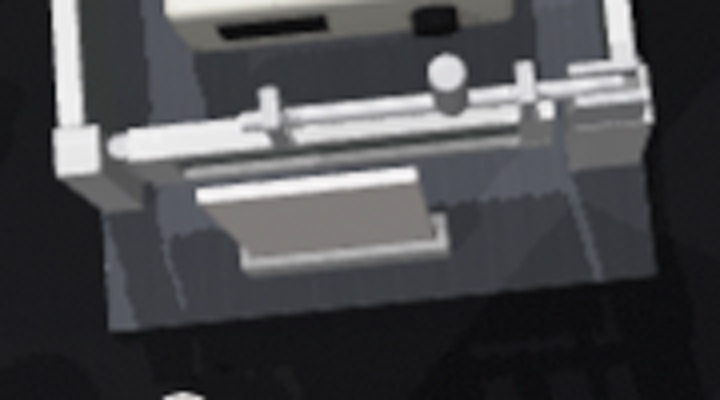

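```bash
cat >> h.py <<'E'
def st():
    o=bot.get_obs(); return o, R.from_euler('xyz',o['tcp_rot']).as_matrix(), np.array(o['tool_pos'])
def go(target,jaw_deg=None):
    """shift to target in tool axes (cm), after-turn for jaw axis"""
    o,M,p=st(); s=M.T@(np.array(target)-p)/10
    print('t',round(o['time'],2),'pos',p,'grip',round(o['grip_width'],1),'F',o['contact_force'])
    print('shift cm',s)
    if jaw_deg is not None:
        a=np.degrees(np.arctan2(M[1,1],M[0,1])); d=(jaw_deg-a+90)%180-90
        # tool x down: + turn about tool x = negative yaw
        print('jaw',a,'turn about tool x',np.radians(d)*np.sign(M[2,0]))
E
python3 - <<'E'
from h import *
np.set_printoptions(precision=2,suppress=True)
o,M,p=st(); print(M)
go([526.3,108.7,320],4.7)
c=np.load('pics/top_c.npy')
for u,v in((590,250),(555,220),(608,275),(600,240),(580,228)): print(u,v,c[v,u])
q=c.reshape(-1,3); 
for n,lo,hi in (('bigpane',[300,-20,20],[420,160,400]),('right',[350,-700,20],[600,-440,500]),('orange',[750,-260,20],[950,-80,500]),('heater',[590,0,20],[800,200,300])):
    k=q[np.all((q>lo)&(q<hi),1)]; print(n,k.min(0),k.max(0))
E
```

```text
[[ 0.    0.42 -0.91]
 [-0.   -0.91 -0.42]
 [-1.    0.    0.  ]]
t 1.45 pos [ 220.22 -476.6   226.75] grip 91.8 F [-0.71 -0.71  0.67]
shift cm [ -9.33 -40.29 -52.33]
jaw -65.20100368190117 turn about tool x -1.2200026646978543
590 250 [ 511.51 -621.     18.66]
555 220 [ 582.06 -550.04   20.21]
608 275 [ 454.33 -652.51   19.56]
600 240 [ 533.52 -646.01   20.19]
580 228 [ 558.9  -593.88   37.66]
bigpane [323.17   4.93  21.84] [393.06 124.71 276.04]
right [ 451.16 -653.08   20.  ] [ 599.98 -482.65  225.13]
orange [ 799.86 -236.16   20.  ] [ 876.32 -110.73  290.11]
heater [590.17   4.4   20.42] [799.97 200.   171.23]
```

```bash
python3 -m handwheel '[[[-3,0,0,0],[-3,0,0,0],[-3.3,0,0,0],[0,-2.5,-3.27,0],[0,-2.5,-3.27,0],[0,-2.5,-3.27,0],[0,-2.5,-3.27,0],[0,-2.5,-3.27,0]]]' 0.5; python3 -m handwheel '[[[0,-2.5,-3.27,0],[0,-2.5,-3.27,0],[0,-2.5,-3.27,0],[0,-2.5,-3.27,0],[0,-2.5,-3.27,0],[0,-2.5,-3.27,0],[0,0,0,-0.12],[0,0,0,-0.12]]]'; python3 -m handwheel '[[[0,0,0,-0.12],[0,0,0,-0.12],[0,0,0,-0.12],[0,0,0,-0.12],[0,0,0,-0.12],[0,0,0,-0.12],[0,0,0,-0.12],[0,0,0,-0.12]]]';python3 - <<'E'
from h import *
np.set_printoptions(precision=2,suppress=True)
go([526.3,108.7,260],4.7)
p,d=bot.capture('wrist'); cv2.imwrite('pics/w1.png',p[:,:,::-1])
p,d=bot.capture('scene'); cv2.imwrite('pics/s1.png',p[:,:,::-1])
E
```

```text
time: 2.12
tool_pos: [316.6, -292.8, 319.8]
tcp_rot: [1.973, 1.57, -0.737]
contact_force: [1.0, -0.6, 0.2]
grip_width: 46.9
time: 2.78
tool_pos: [432.1, -73.5, 319.7]
tcp_rot: [-2.972, 1.571, 0.853]
contact_force: [-0.3, -1.2, 0.3]
grip_width: 45.6
time: 3.45
tool_pos: [431.4, -76.1, 319.8]
tcp_rot: [0.862, 1.571, -0.641]
contact_force: [-0.6, 0.4, 0.1]
grip_width: 46.0
t 3.45 pos [431.37 -76.06 319.77] grip 46.0 F [-0.64  0.41  0.06]
shift cm [  5.98  10.72 -17.79]
jaw 3.8941478654040025 turn about tool x -0.01406477303292461
```

```bash
python3 -m handwheel '[[[0,2.14,-3.55,-0.014],[0,2.14,-3.55,0],[0,2.14,-3.55,0],[0,2.14,-3.55,0],[0,2.14,-3.55,0],[0,0,0,0],[0,0,0,0]]]';python3 - <<'E'
from h import *
np.set_printoptions(precision=2,suppress=True)
go([526.3,108.7,260],4.7)
p,d=bot.capture('wrist'); cv2.imwrite('pics/w1.png',p[:,:,::-1])
p,d=bot.capture('scene'); cv2.imwrite('pics/s1.png',p[:,:,::-1])
E
```

```text
time: 4.13
tool_pos: [525.4, 110.6, 318.9]
tcp_rot: [-1.44, 1.57, -2.935]
contact_force: [-0.5, -0.5, -0.4]
grip_width: 45.7
t 4.13 pos [525.38 110.59 318.86] grip 45.7 F [-0.5  -0.5  -0.41]
shift cm [5.89 0.08 0.19]
jaw 4.3606313385722615 turn about tool x -0.005923100519999967
```

View pics/w1.png

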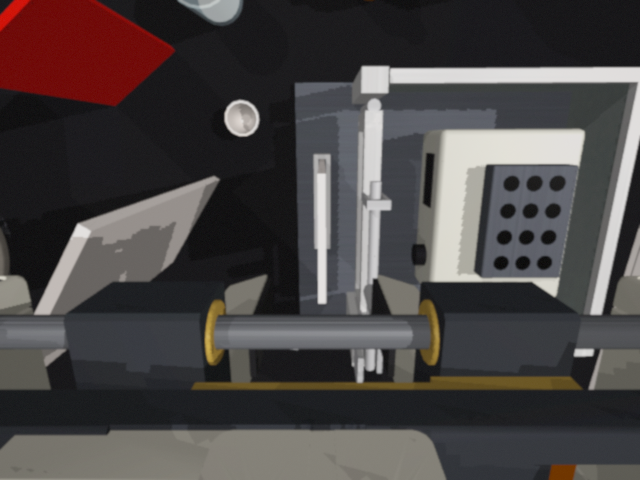

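View pics/s1.png

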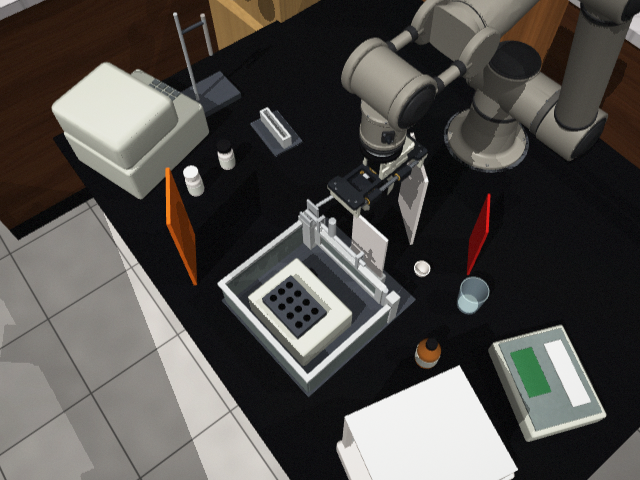

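```bash
python3 -m handwheel '[[[3,0.08,0.2,-0.006],[3,0,0,0],[3,0,0,0],[2.5,0,0,0],[1.2,0,0,0],[1.2,0,0,0],[0,0,0,0],[0,0,0,0]]]';python3 - <<'E'
from h import *
np.set_printoptions(precision=2,suppress=True)
go([526.3,108.7,180],4.7)
p,d=bot.capture('scene'); cv2.imwrite('pics/s2.png',p[100:400,200:600,::-1].repeat(2,0).repeat(2,1))
E
```

```text
time: 4.9
tool_pos: [525.8, 105.5, 181.0]
tcp_rot: [-1.17, 1.57, -2.661]
contact_force: [0.8, 0.5, 0.6]
grip_width: 46.0
t 4.9 pos [525.79 105.53 180.97] grip 46.0 F [0.82 0.48 0.59]
shift cm [ 0.1   0.08 -0.31]
jaw 4.530766327924799 turn about tool x -0.0029536847829525186
```

View pics/s2.png

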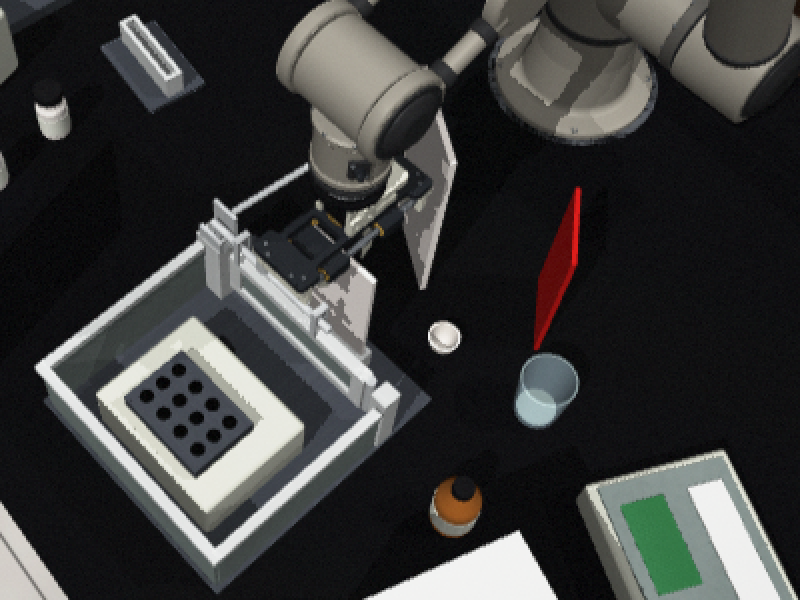

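```bash
python3 -m handwheel '[[[0,0.05,-0.3,0],[0,0,0,0],[0,0,0,0],[0,0,0,0],[0,0,0,0],[0,0,0,0]]]' 0;python3 - <<'E'
from h import *
np.set_printoptions(precision=2,suppress=True)
go([526.3,108.7,240],4.7)
E
```

```text
time: 5.45
tool_pos: [526.4, 109.9, 180.8]
tcp_rot: [1.096, 1.571, -0.393]
contact_force: [0.1, 0.3, 0.3]
grip_width: 10.7
t 5.45 pos [526.37 109.9  180.82] grip 10.7 F [0.06 0.29 0.3 ]
shift cm [-5.92 -0.02  0.12]
jaw 4.704563174032087 turn about tool x 7.964241120140129e-05
```

```bash
python3 -m handwheel '[[[0,0,0,0],[0,0,0,0],[0,0,0,0]]]' ;python3 -m handwheel '[[[-0.7,0,0,0],[-0.8,0,0,0],[-0.8,0,0,0],[-0.8,0,0,0],[-0.8,0,0,0],[-0.8,0,0,0],[-0.8,0,0,0],[-0.8,0,0,0]]]';  python3 -m handwheel '[[[-1,0,0,0],[-1,0,0,0],[-0.5,0,0,0],[0,0,0,0]]]'
python3 - <<'E'
from h import *
np.set_printoptions(precision=2,suppress=True)
go([450,-370.4,272],-4.2)
p,d=bot.capture('scene'); cv2.imwrite('pics/s3.png',p[100:400,200:600,::-1].repeat(2,0).repeat(2,1))
E
```

```text
time: 5.7
tool_pos: [526.1, 109.9, 180.7]
tcp_rot: [-1.48, 1.57, -2.969]
contact_force: [-1.8, -0.2, 2.6]
grip_width: 5.9
time: 6.37
tool_pos: [526.4, 109.8, 244.7]
tcp_rot: [1.285, 1.57, -0.204]
contact_force: [-0.4, 0.0, -1.7]
grip_width: 5.8
time: 6.7
tool_pos: [527.0, 109.9, 270.3]
tcp_rot: [1.511, 1.568, 0.022]
contact_force: [-0.5, 0.7, -1.5]
grip_width: 5.8
t 6.7 pos [527.   109.9  270.33] grip 5.8 F [-0.46  0.66 -1.49]
shift cm [ -0.19 -11.61  47.24]
jaw 4.699581533811151 turn about tool x 0.15532699981469178
```

View pics/s3.png

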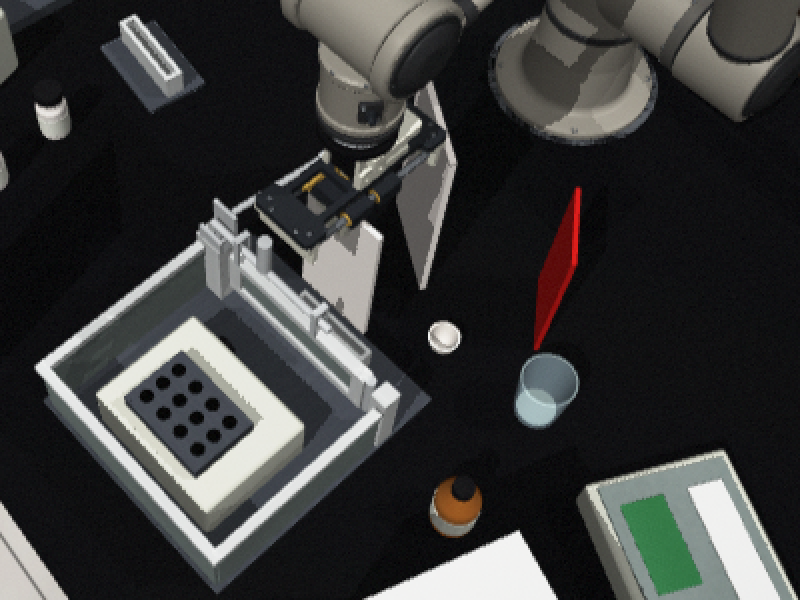

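```bash
python3 -m handwheel '[[[0,0,3.5,0],[0,0,4,0],[0,0,4,0],[0,-1.29,3.9,0],[0,-1.29,3.9,0],[0,-1.29,3.9,0],[0,-1.29,3.9,0],[0,-1.29,3.9,0]]]' ;python3 -m handwheel '[[[0,-1.29,3.9,0],[0,-1.29,3.9,0],[0,-1.29,3.9,0],[0,-1.29,3.5,0],[0,0,1,0.078],[0,0,0,0.078],[0,0,0,0],[0,0,0,0]]]'
python3 - <<'E'
from h import *
np.set_printoptions(precision=2,suppress=True)
go([450,-370.4,200],-4.2)
p,d=bot.capture('wrist'); cv2.imwrite('pics/w4.png',p[:,:,::-1])
p,d=bot.capture('top'); cv2.imwrite('pics/t4.png',p[150:350,350:640,::-1].repeat(2,0).repeat(2,1)); c=cloud('top',d).reshape(-1,3)
k=c[np.all((c>[400,-470,35])&(c<[500,-280,60]),1)]; print(len(k),cv2.minAreaRect(k[:,:2].astype(np.float32)))
k=c[np.all((c>[390,-470,70])&(c<[500,-280,220]),1)]; print(len(k),k.min(0),k.max(0))
E
```

```text
time: 7.42
tool_pos: [486.4, -206.0, 268.1]
tcp_rot: [-2.211, 1.57, 2.584]
contact_force: [1.2, -1.2, -2.0]
grip_width: 5.8
time: 8.08
tool_pos: [449.0, -369.9, 268.0]
tcp_rot: [-2.369, 1.569, 2.271]
contact_force: [0.4, 0.2, -2.1]
grip_width: 5.9
t 8.08 pos [ 449.02 -369.88  267.98] grip 5.9 F [ 0.4   0.22 -2.12]
shift cm [6.8  0.11 0.05]
jaw -4.1261787120386595 turn about tool x 0.0012884245329881855
285 ((450.138916015625, -370.5916748046875), (124.87175750732422, 26.436649322509766), 85.85795593261719)
428 [ 443.58 -419.82   93.97] [ 456.92 -318.28  219.41]
```

View pics/w4.png

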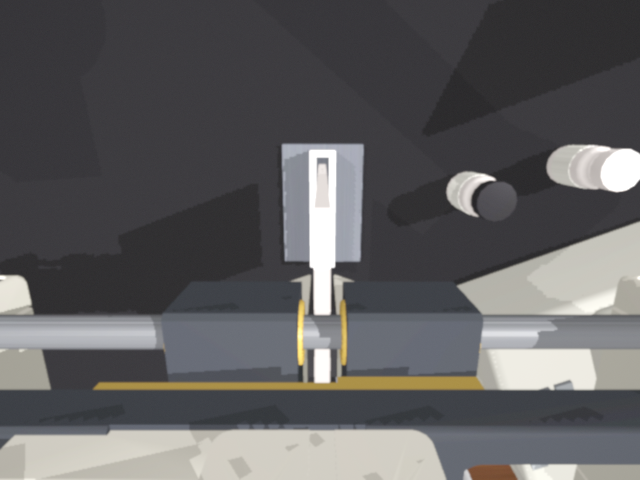

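View pics/t4.png

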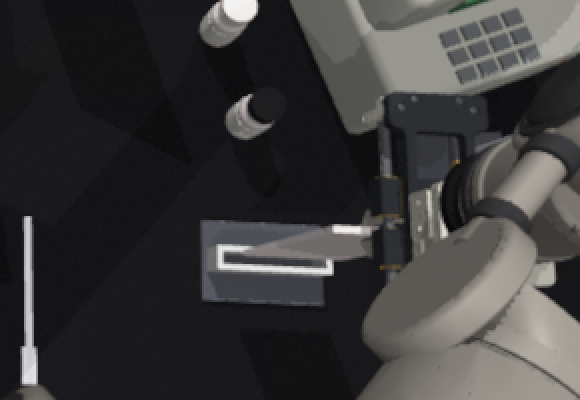

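```bash
python3 -m handwheel '[[[2,0.1,0.05,0],[1.5,0,0,0],[1,0,0,0],[0,0,0,0],[0,0,0,0]]]'; python3 -m handwheel '[[[0.6,0,0,0],[0.6,0,0,0],[0.6,0,0,0],[0.6,0,0,0],[0.6,0,0,0],[0,0,0,0]]]'
python3 - <<'E'
from h import *
np.set_printoptions(precision=2,suppress=True)
go([450.1,-370.6,182],-4.2)
E
```

```text
time: 8.6
tool_pos: [450.4, -370.2, 223.8]
tcp_rot: [-2.23, 1.57, 2.409]
contact_force: [-0.4, 1.2, -0.4]
grip_width: 5.9
time: 9.1
tool_pos: [449.7, -370.1, 192.1]
tcp_rot: [-2.279, 1.568, 2.359]
contact_force: [-0.6, 0.2, -2.2]
grip_width: 6.0
t 9.1 pos [ 449.71 -370.15  192.11] grip 6.0 F [-0.59  0.2  -2.19]
shift cm [1.01 0.04 0.04]
jaw -4.24069038099656 turn about tool x -0.0007101811222809998
```

```bash
python3 -m handwheel '[[[0.5,0,0,0],[0.3,0,0,0],[0.1,0,0,0],[0,0,0,0],[0,0,0,0]]]'
python3 - <<'E'
from h import *
np.set_printoptions(precision=2,suppress=True)
go([450.1,-370.6,182],-4.2)
E
```

```text
time: 9.52
tool_pos: [450.3, -370.7, 184.8]
tcp_rot: [0.657, 1.571, -0.988]
contact_force: [0.7, 1.1, -1.8]
grip_width: 6.0
t 9.52 pos [ 450.31 -370.7   184.84] grip 6.0 F [ 0.7   1.05 -1.85]
shift cm [ 0.28 -0.02 -0.01]
jaw -4.240093383364262 turn about tool x -0.0006997615479707519
```

```bash
python3 -m handwheel '[[[0.2,0,0,0],[0.1,0,0,0],[0.1,0,0,0],[0,0,0,0],[0,0,0,0]]]'; python3 -m handwheel '[[[0,0,0,0],[0,0,0,0],[0,0,0,0],[0,0,0,0],[0,0,0,0]]]' 0.35;  python3 - <<'E'
from h import *
np.set_printoptions(precision=2,suppress=True)
go([450.1,-370.6,182],-4.2)
p,d=bot.capture('scene'); cv2.imwrite('pics/s5.png',p[50:250,200:400,::-1].repeat(3,0).repeat(3,1))
p,d=bot.capture('top');c=cloud('top',d).reshape(-1,3)
k=c[np.all((c>[390,-470,70])&(c<[500,-280,220]),1)]; print(len(k),k.min(0),k.max(0))
E
```

```text
time: 9.93
tool_pos: [450.4, -370.7, 181.0]
tcp_rot: [0.836, 1.57, -0.809]
contact_force: [-0.2, 1.2, 1.1]
grip_width: 5.8
time: 10.35
tool_pos: [450.3, -370.7, 180.7]
tcp_rot: [0.39, 1.571, -1.255]
contact_force: [-0.5, 0.7, 0.2]
grip_width: 31.1
t 10.35 pos [ 450.27 -370.7   180.73] grip 31.1 F [-0.53  0.75  0.16]
shift cm [-0.13 -0.02 -0.01]
jaw -4.239072943757726 turn about tool x -0.000681951517018965
545 [ 420.88 -404.53   70.38] [ 479.92 -318.9   218.04]
```

View pics/s5.png

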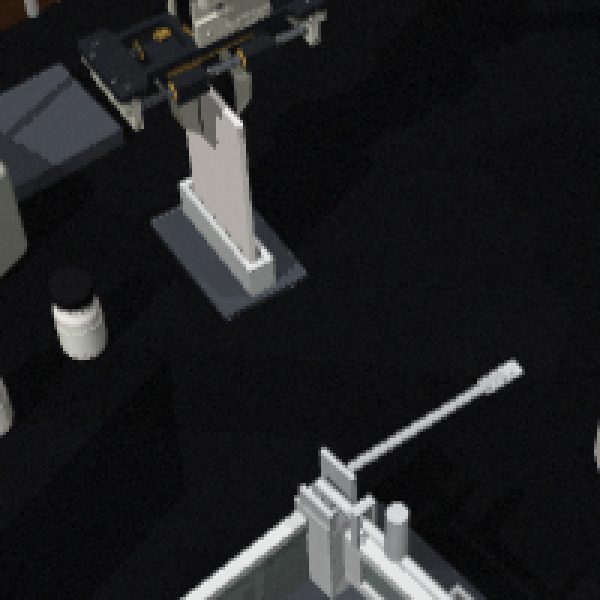

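```bash
python3 -m handwheel '[[[-1,0,0,0],[-2,0,0,0],[-3,0,0,0],[-3,0,0,0],[-2,0,0,0],[0,0,0,0]]]';  python3 - <<'E'
from h import *
np.set_printoptions(precision=2,suppress=True)
go([579.6,43.8,290],4.7)
p,d=bot.capture('top');c=cloud('top',d).reshape(-1,3); cv2.imwrite('pics/t6.png',p[150:350,350:640,::-1].repeat(2,0).repeat(2,1));
k=c[np.all((c>[390,-470,70])&(c<[500,-280,220]),1)]; print(len(k),k.min(0),k.max(0))
for q in np.arange(80,220,30):
  j=k[abs(k[:,2]-q)<15]; 
  if len(j): print(q,len(j),j.mean(0))
E
```

```text
time: 10.95
tool_pos: [451.5, -371.9, 296.8]
tcp_rot: [0.822, 1.561, -0.823]
contact_force: [0.2, -0.9, -0.5]
grip_width: 32.3
t 10.95 pos [ 451.51 -371.93  296.82] grip 32.3 F [ 0.23 -0.87 -0.46]
shift cm [  0.47   9.7  -42.41]
jaw -4.2331100907143195 turn about tool x -0.15591218352609426
678 [ 444.68 -420.85   70.41] [ 458.27 -319.16  216.19]
80 74 [ 449.78 -360.66   82.83]
110 96 [ 449.61 -362.19  110.16]
140 110 [ 449.61 -362.21  140.54]
170 117 [ 449.56 -361.72  170.52]
200 271 [ 450.91 -363.5   206.77]
```

View pics/t6.png

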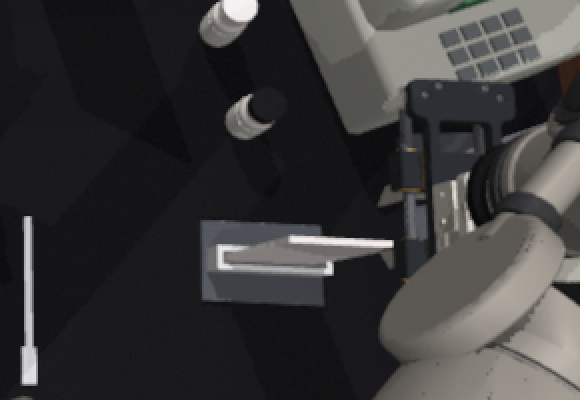

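```bash
python3 -m handwheel '[[[0,0.88,-3.86,0],[0,0.88,-3.86,0],[0,0.88,-3.86,0],[0,0.88,-3.86,0],[0,0.88,-3.86,0],[0,0.88,-3.86,0],[0,0.88,-3.86,0],[0,0.88,-3.86,0]]]' 0.6; python3 -m handwheel '[[[0,0.88,-3.86,0],[0,0.88,-3.86,0],[0,0.88,-3.8,0],[0,0,0,-0.078],[0,0,0,-0.078],[0,0,0,0],[0,0,0,0]]]'
python3 - <<'E'
from h import *
np.set_printoptions(precision=2,suppress=True)
go([579.6,43.8,174],4.7)
p,d=bot.capture('wrist'); cv2.imwrite('pics/w7.png',p[:,:,::-1]); print([ (q['conf'],q['point'],ray_z('wrist',*q['point'],205)) for q in bot.spot_point('wrist','knob_top')])
p,d=bot.capture('top');c=cloud('top',d).reshape(-1,3)
print([ (q['conf'],q['point'],ray_z('top',*q['point'],205)) for q in bot.spot_point('top','knob_top')])
p,d=bot.capture('scene');c=cloud('scene',d).reshape(-1,3)
k=c[np.all((c>[550,0,200])&(c<[610,100,215]),1)]; print(len(k),cv2.minAreaRect(k[:,:2].astype(np.float32)))
E
```

```text
time: 11.67
tool_pos: [543.0, -65.9, 289.9]
tcp_rot: [-1.699, 1.569, 2.939]
contact_force: [0.6, -0.1, -0.5]
grip_width: 55.2
time: 12.25
tool_pos: [577.7, 45.1, 289.9]
tcp_rot: [-1.635, 1.569, -3.126]
contact_force: [0.4, -0.7, -0.3]
grip_width: 54.9
t 12.25 pos [577.75  45.13 289.86] grip 54.9 F [ 0.45 -0.68 -0.27]
shift cm [11.59  0.19  0.15]
jaw 4.577227678824059 turn about tool x -0.002142781234836178
[]
[]
55 ((580.1156616210938, 42.512351989746094), (19.397090911865234, 15.202836036682129), 51.907718658447266)
```

View pics/w7.png

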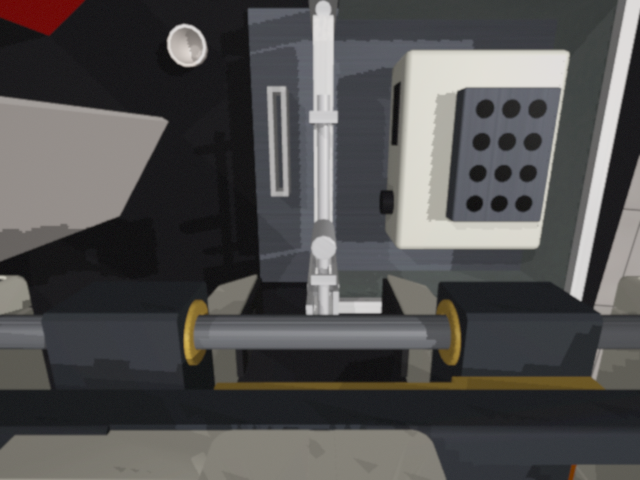

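```bash
python3 - <<'E'
from h import *
print(ray_z('wrist',323,244,205),ray_z('wrist',323,240,205))
E
python3 -m handwheel '[[[2,0.15,0.15,0],[2,0,0,0],[2,0,0,0],[2,0,0,0],[1.5,0,0,0],[1.2,0,0,0],[0.9,0,0,0],[0,0,0,0]]]'; python3 -m handwheel '[[[0,0,0,0],[0,0,0,0],[0,0,0,0],[0,0,0,0],[0,0,0,0],[0,0,0,0],[0,0,0,0]]]' 0
python3 - <<'E'
from h import *
np.set_printoptions(precision=2,suppress=True)
go([579.6,43.8,174],4.7)
p,d=bot.capture('scene'); cv2.imwrite('pics/s8.png',p[150:350,220:440,::-1].repeat(3,0).repeat(3,1))
E
```

```text
[577.80075089  45.03815458 205.        ] [577.56998373  47.89238071 205.        ]
time: 13.17
tool_pos: [578.8, 43.4, 172.8]
tcp_rot: [-1.675, 1.567, 3.119]
contact_force: [-0.9, -0.2, 0.5]
grip_width: 54.9
time: 13.75
tool_pos: [579.1, 43.6, 175.0]
tcp_rot: [-1.417, 1.569, -2.906]
contact_force: [-4.2, -0.3, 2.9]
grip_width: 17.1
t 13.75 pos [579.07  43.61 175.03] grip 17.1 F [-4.23 -0.25  2.86]
shift cm [ 0.1   0.05 -0.01]
jaw 4.704205349240118 turn about tool x 7.33971904364006e-05
```

View pics/s8.png

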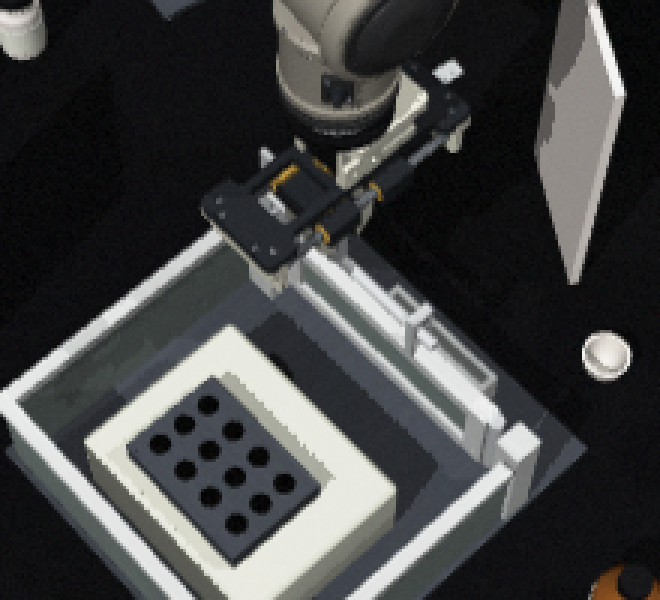

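```bash
python3 -m handwheel '[[[-0.3,0,0,0],[-0.3,0,0,0],[-0.3,0,0,0],[-0.3,0,0,0],[-0.1,0,0,0],[0,0,0,0],[0,0,0,0]]]'
python3 - <<'E'
from h import *
np.set_printoptions(precision=2,suppress=True)
go([579.6,43.8,174],4.7)
E
```

```text
time: 14.38
tool_pos: [579.2, 43.6, 187.6]
tcp_rot: [-1.497, 1.569, -2.986]
contact_force: [-4.6, -0.9, -2.4]
grip_width: 17.6
t 14.38 pos [579.21  43.6  187.62] grip 17.6 F [-4.56 -0.86 -2.37]
shift cm [ 1.36  0.04 -0.02]
jaw 4.6972185523199315 turn about tool x -4.854541998907945e-05
```

```bash
python3 -m handwheel '[[[0,0,-0.3,0],[0,0,-0.4,0],[0,0,-0.5,0],[0,0,0,0]]]'; python3 -m handwheel '[[[0,0,-0.6,0],[0,0,-0.6,0],[0,0,-0.6,0],[0,0,-0.6,0],[0,0,-0.4,0],[0,0,0,0],[0,0,0,0]]]'
python3 - <<'E'
from h import *
np.set_printoptions(precision=2,suppress=True)
go([579.6,43.8,188],4.7)
p,d=bot.capture('scene'); cv2.imwrite('pics/s9.png',p[150:350,220:440,::-1].repeat(3,0).repeat(3,1))
p,d=bot.capture('wrist'); cv2.imwrite('pics/w9.png',p[:,:,::-1])
E
```

```text
time: 14.72
tool_pos: [578.1, 56.4, 187.5]
tcp_rot: [-1.932, 1.569, 2.863]
contact_force: [-5.0, -0.3, -1.4]
grip_width: 16.9
time: 15.3
tool_pos: [575.7, 84.1, 187.4]
tcp_rot: [-1.9, 1.569, 2.895]
contact_force: [-5.8, 0.7, -1.9]
grip_width: 17.4
t 15.3 pos [575.73  84.1  187.43] grip 17.4 F [-5.82  0.68 -1.86]
shift cm [-0.06  0.05  4.05]
jaw 4.728174447027905 turn about tool x 0.0004917368655657243
```

View pics/s9.png

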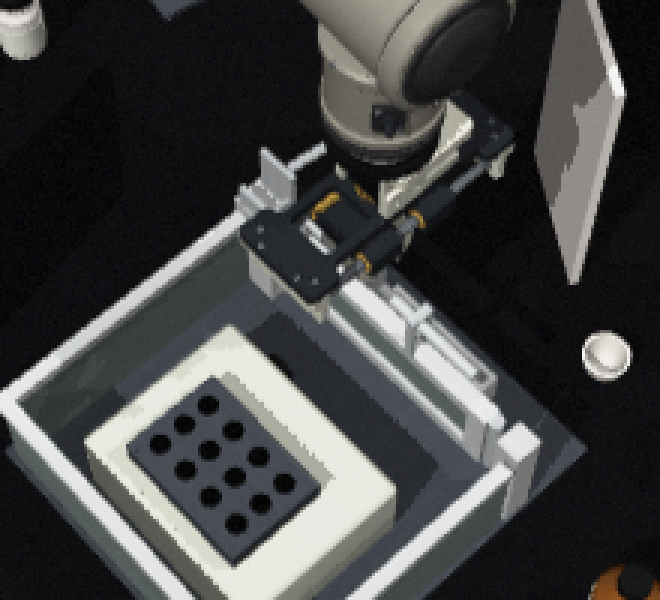

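View pics/w9.png

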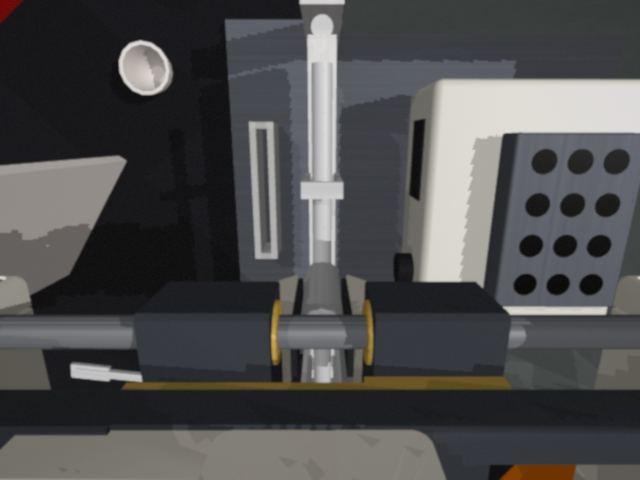

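```bash
python3 -m handwheel '[[[0,-0.79,-0.025,0.06],[0,-0.79,-0.025,0.06],[0,-0.79,-0.025,0.06],[0,-0.79,-0.025,0.06],[0,0,0,0],[0,0,0,0]]]'
python3 - <<'E'
from h import *
np.set_printoptions(precision=2,suppress=True)
H=np.array([565.7,215.2])
o,M,p=st(); v=p[:2]-H; print(np.hypot(*v), 'gate ang', -(np.arctan2(v[1],v[0])-np.arctan2(-.9966,.082)))
go([579.6,43.8,188],4.7)
p,d=bot.capture('scene'); cv2.imwrite('pics/s10.png',p[150:350,220:440,::-1].repeat(3,0).repeat(3,1))
p,d=bot.capture('wrist'); cv2.imwrite('pics/w10.png',p[:,:,::-1])
E
```

```text
time: 15.9
tool_pos: [546.3, 84.8, 188.5]
tcp_rot: [1.74, 1.567, 0.013]
contact_force: [2.4, -0.4, -2.0]
grip_width: 17.3
131.81409740233786 gate ang 0.2296521732304624
t 15.9 pos [546.32  84.82 188.46] grip 17.3 F [ 2.43 -0.43 -2.03]
shift cm [0.06 3.92 3.53]
jaw -8.938710266830103 turn about tool x -0.23804039988173967
```

View pics/s10.png

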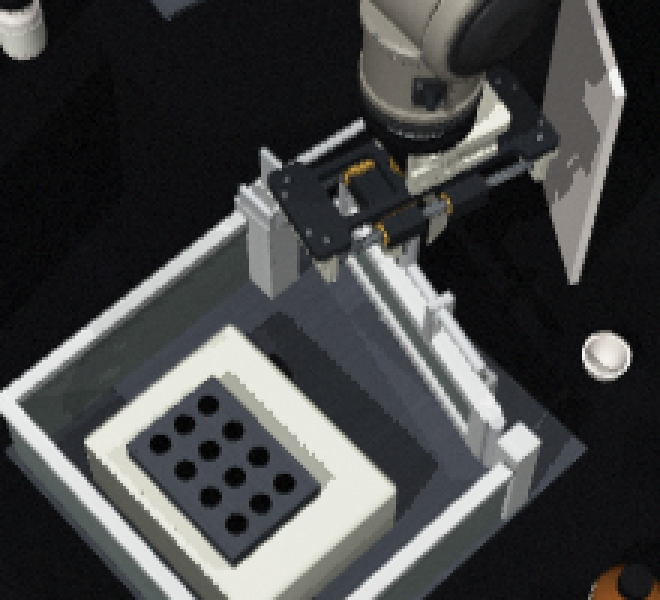

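View pics/w10.png

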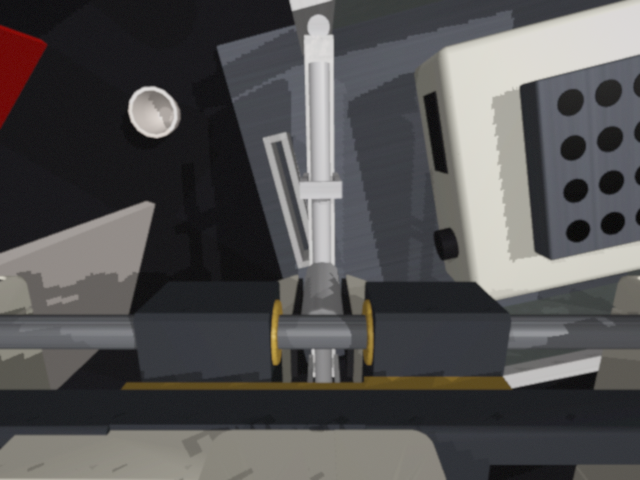

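Run:
```python
import numpy as np
H=np.array([565.7,215.2])
S=np.array([325+ (393-325)*t for t in np.linspace(0,1,200)]),np.array([4+121*t for t in np.linspace(0,1,200)])
S=np.stack(S,1)
for th in (.24,.4,.44,.48):
  a=np.arctan2(-.9966,.082)-th; k=H+131.8*np.array([np.cos(a),np.sin(a)])
  for j in (4.7,-9,-16,-22,-27):
    r=np.radians(j);u=np.array([np.cos(r),np.sin(r)]);v=np.array([-u[1],u[0]])
    d=np.hypot(np.maximum(abs((S-k)@u)-95,0),np.maximum(abs((S-k)@v)-37.5,0)).min(); print(th,j,k.round(),round(d,1))
```

```text
0.24 4.7 [545.  85.] 55.2
0.24 -9 [545.  85.] 61.4
0.24 -16 [545.  85.] 62.1
0.24 -22 [545.  85.] 60.9
0.24 -27 [545.  85.] 58.6
0.4 4.7 [525.  90.] 34.2
0.4 -9 [525.  90.] 40.4
0.4 -16 [525.  90.] 41.1
0.4 -22 [525.  90.] 40.0
0.4 -27 [525.  90.] 38.1
0.44 4.7 [520.  92.] 29.0
0.44 -9 [520.  92.] 35.2
0.44 -16 [520.  92.] 35.8
0.44 -22 [520.  92.] 34.8
0.44 -27 [520.  92.] 32.8
0.48 4.7 [515.  94.] 23.9
0.48 -9 [515.  94.] 30.0
0.48 -16 [515.  94.] 30.5
0.48 -22 [515.  94.] 29.5
0.48 -27 [515.  94.] 27.6
```

Run:
```python
from h import *
np.set_printoptions(precision=1,suppress=True)
for n in('scene','top'):
    p,d=bot.capture(n);c=cloud(n,d).reshape(-1,3)
    k=c[np.all((c>[300,-20,235])&(c<[520,200,300]),1)]
    print(n,len(k))
    # occupancy in x,y cells 10mm
    h,xe,ye=np.histogram2d(k[:,0],k[:,1],bins=[np.arange(300,521,10),np.arange(-20,201,10)])
    print('\n'.join(f'{int(xe[i])} '+''.join('#' if q>1 else '.' for q in h[i]) for i in range(len(h))))
```

```text
scene 1015
300 ......................
310 ......................
320 ..##..................
330 ..####................
340 ....####..............
350 ......####............
360 .......#####..........
370 .........####.........
380 ...........####.......
390 .............##.......
400 ......................
410 ......................
420 ......................
430 ......................
440 ........#.............
450 ........#######.......
460 ........########......
470 ..........######......
480 ............####......
490 ............###.......
500 .............##.......
510 .............##.......
top 839
300 ......................
310 ......................
320 ..##..................
330 ..####................
340 ....###...............
350 ......#...............
360 ......................
370 ......................
380 ......................
390 ......................
400 ......................
410 ......................
420 ......................
430 ......................
440 ......................
450 ......................
460 ......................
470 ........########......
480 ........########......
490 ........#######.......
500 ........#....#........
510 .......#......#.......
```

```bash
python3 -m handwheel '[[[0,-0.79,-0.025,0.06],[0,-0.79,-0.025,0.06],[0,-0.79,-0.025,0.06],[0,-0.79,-0.025,0.06],[0,-0.2,0,0.015],[0,0,0,0],[0,0,0,0],[0,0,0,0]]]'
python3 - <<'E'
from h import *
np.set_printoptions(precision=2,suppress=True)
H=np.array([565.7,215.2])
o,M,p=st(); v=p[:2]-H; print(np.hypot(*v), 'gate ang', -(np.arctan2(v[1],v[0])-np.arctan2(-.9966,.082)),o['dq'])
go([579.6,43.8,188],4.7)
p,d=bot.capture('scene'); cv2.imwrite('pics/s11.png',p[60:360,200:500,::-1].repeat(2,0).repeat(2,1))
c=cloud('scene',d).reshape(-1,3)
p,d=bot.capture('top'); cv2.imwrite('pics/t11.png',p[:,:,::-1])
c2=cloud('top',d).reshape(-1,3)
for c in(c,c2):
    k=c[np.all((c>[490,90,112])&(c<[575,200,124]),1)]
    if len(k)>20: print(len(k),cv2.minAreaRect(k[:,:2].astype(np.float32)), cv2.fitLine(k[:,:2].astype(np.float32),cv2.DIST_HUBER,0,.01,.01).ravel())
    k=c[np.all((c>[390,-470,70])&(c<[500,-280,220]),1)]; print(len(k),k.min(0),k.max(0))
E
```

```text
time: 16.77
tool_pos: [513.5, 94.0, 187.8]
tcp_rot: [1.615, 1.57, -0.367]
contact_force: [3.6, -2.4, -2.0]
grip_width: 17.2
131.9997420298607 gate ang 0.48847440731398284 [ 0.    0.    0.    0.   -0.    0.01]
t 16.77 pos [513.52  93.95 187.77] grip 17.2 F [ 3.57 -2.41 -1.96]
shift cm [-0.02  8.06  1.95]
jaw -23.595829775587067 turn about tool x -0.4938553941678425
253 ((537.6641845703125, 145.75540161132812), (121.4671859741211, 17.28083610534668), 67.56689453125) [  0.37   0.93 541.06 149.44]
807 [ 443.08 -426.78   70.01] [ 460.5  -316.63  219.07]
700 [ 444.63 -421.72   70.14] [ 458.17 -319.17  218.21]
```

View pics/s11.png

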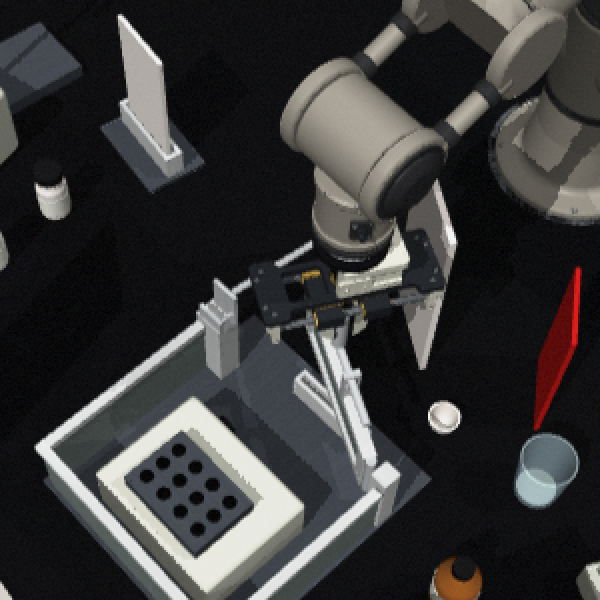

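View pics/t11.png

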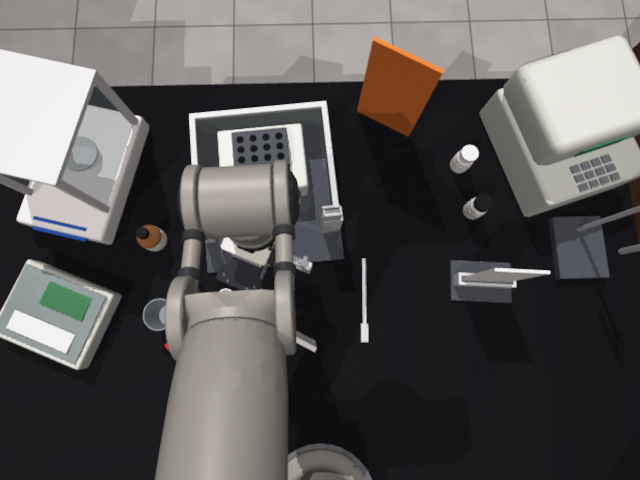

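```bash
python3 -m handwheel '[[[0,0,0,0],[0,0,0,0],[0,0,0,0],[0,0,0,0]]]'
python3 - <<'E'
from plant import bot
print(bot.close_job())
E
```

```text
time: 17.2
tool_pos: [512.9, 94.2, 187.7]
tcp_rot: [1.501, 1.571, -0.483]
contact_force: [4.4, -1.2, -1.6]
grip_width: 17.2
the job is handed in; nothing more can be done
None
```

The job is done and handed in at about 17.2 s, with the gripper still holding the gate open by the bolt's knob; the hand-in gave no verdict.

- **Pane:** I lifted the small white pane out of its sill, stood it in the rack's slot and let go. The last pictures show it upright in the slot, with its centre within about 2 mm of the rack's centre.
- **Bolt:** I gripped the knob, raised it about 12.6 mm and drew it about 40 mm towards the hinge. It passed the lip without catching.
- **Gate:** I swung it out along its arc. The arm pose puts it at 0.49 rad (28 degrees), and a line fitted to the gate in the depth image gives 0.47 rad, so both are well inside 0.38 to 0.70. The arm was still, the opening read 17.2 mm on the 18 mm knob, and the wrist force was about 4 to 5 N.
- **Other things:** I saw no bystander moved in the pictures, though I did not measure them again. The beaker was partly hidden and the crucible almost wholly hidden behind the arm in the last top view, but both show in the scene view.

**Disagreement:** the knob-point network found nothing in the close wrist and top pictures. I placed that grasp from the earlier depth measurement and the knob's position in the wrist image, and it held.

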